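Dry-clamp two beech strips in the edge-gluing jig

TASK

Dry-clamp the two beech strips in the edge-gluing jig: press the sprung hold-down frame down over them until its catches snap and hold it shut by themselves, then pump the trigger of the jig's one-hand clamp until its pad has pushed both strips tight together against the stop rail and is itself pressed well in on its spring, about 6 mm, without ever driving it solid, which would crush the strips. Finish while still holding the trigger squeezed, so that the pressure stays on the joint; leave the bottle, jar, tape measure and try square round the jig where they are.

Things in the scene. Friction and masses are not known exactly. Their poses are not given: they have to be found in the camera images.
- jig: Edge-gluing jig fixed to the bench: plywood base 293 x 204 mm, top face at z = 15 mm. Origin at bench height; +x = the way the clamp pushes (clamp at the -x end, wooden stop rail at the +x end), z up. Black clamp housing, 79 mm high; upright black pistol grip above it, part of the jig, fixed: x = -124 to -108 mm, 24 mm wide (y), top at z = 150 mm. The grey trigger stands on the grip's +x side.
- grip_point (a point): Fixed point at which to squeeze: jig x = -110, y = 0, z = 132 mm, 14 mm in front of the grip's back face and 14 mm behind the front face of the fully squeezed trigger. Fingers closing along jig x, centred here, pull the trigger and meet the grip's back (28 mm apart) just as it is fully squeezed; with the trigger released they must first open beyond 66 mm.
- trigger_face (a point): Point on the front (+x) face of the grey trigger, 60 mm above its pivot, on its middle line; trigger 20 mm wide (y), 8 mm thick, its end 84 mm from the pivot. Moves with the trigger: about 46 mm in front of the grip's back when released, 28 mm when fully squeezed.
- trigger (a joint): Trigger angle: 0 released (leaning forward), 0.30 rad fully squeezed (upright, parallel to the grip). Pivot across the jig at x = -100, z = 72 mm. Springs back. Squeezing 60 mm above the pivot takes about 6 N with the bar free, 12 N with the pad 6 mm in. A pawl drives the bar by teeth of 7.2 mm pitch: a full squeeze advances it one tooth (the first one 2 to 9 mm); it stays put on the return.
- bar (a joint): Travel of the toothed steel bar towards the stop rail, m: 0 fully back, 0.068 at its end; starts between 0 and 0.012. A friction brake of 6 N holds it when the trigger is let go; against more spring pressure it slips back until the pad is in only about 3 mm, so more pressure needs the trigger kept squeezed.
- pad (a joint): How far the clamp's pressure pad is pressed in on its coil spring, m: 0 free, 0.009 solid. 1.6 N per mm; once solid the pressure shoots up. About 0.006 (10 N) is wanted.
- pad_face (a point): Middle of the front face of the clamp's pressure pad (steel plate 56 mm wide, 20 mm high with a black rubber face) on the nose of the bar, 26 mm above the bench; its jig x is -0.030 + bar - pad (m). With both strips tight against the stop it stands at jig x = +12 mm.
- frame (a joint): Angle of the hold-down frame, rad: 0 shut over the strips, about 0.9 as found, sprung open. Hinge across the jig at x = 110, z = 44 mm, at the stop rail; opening lifts the end nearer the clamp. Latched it holds by itself, within 0.006 of 0. The last 7 mm at the free end take a press of about 15 N on the cross plate; unlatched it springs up again.
- press_point (a point): Middle of the upper face of the black pad (26 mm along jig x, 56 mm across) on the frame's aluminium cross plate: press here. 115 mm from the hinge line, on an arc about it; shut, it lies at jig x = -5, y = 0, z = 47 mm. The frame's arms (18 mm wide) run at y = -62 and +62 mm.
- stop_strip_centre (a point): Centre of the beech strip nearer the stop rail: 44 mm (jig x) x 178 mm (jig y) x 22 mm, lying flat on the jig, loose. Tight against the stop its centre is at jig x = +78 mm.
- jaw_strip_centre (a point): Centre of the beech strip nearer the clamp, same size, loose, with a gap of 5 to 26 mm to the other strip. With the joint closed against the stop its centre is at jig x = +34 mm.
- stop_strip: The beech strip nearer the stop rail (as above); origin under its centre.
- jaw_strip: The beech strip nearer the clamp (as above); origin under its centre.
- stop_face (a point): Middle of the stop rail's face that the strip is pushed against, at jig x = 100 mm, 26 mm above the bench.
- glue_bottle: Bystander: white glue bottle, 205 mm tall, 62 mm thick, loose; origin under it.
- screw_jar: Bystander: glass jar of screws, 88 mm tall, 70 mm thick, loose; origin under it.
- tape_measure: Bystander: pocket tape measure, 68 x 94 x 49 mm, loose; origin under it.
- try_square: Bystander: try square with wooden stock, 199 x 134 x 20 mm, loose; origin under it.

How it is judged:
By the outcome, as a careful person would: the job done as asked, in the order asked, and still so for the second after the job is handed in, while the arm keeps its last pose, push and grip.
It also fails if it takes over 67 s, if anything falls off the work surface, if the arm or the gripper's body presses on something with over 40 N, if the wrist force passes 120 N, or if a joint passes its speed limit or range.

ROBOT

A 6-joint arm with a two-finger parallel gripper is mounted at the origin on a cart in front of the work surface, level with it; the furniture and walls round the work are solid. World frame = base frame: x ahead of the robot, y to its left, z up, the work surface at z = 0. Lengths are in m, angles in rad, forces in N, time in s.
With the tool pointing down it reaches from about 0.35 to 0.95 m from the base axis. Payload 17.4 kg.
Tool frame: the origin (TCP) lies at the centre of the arm's flange, where the gripper is bolted on; the fingertips stand 186 mm ahead of it and the grasp point (between the pads) lies 167 mm ahead of it; z points along the fingers, y is the line along which they close (so a half turn about z gives the same grasp; the last joint's range is limited). The gripper opens to 93 mm and grips with 3 to 60 N. Pads are 15 mm wide; open, the fingers measure 128 mm over their backs; the gripper's body (75 mm by 188 mm) begins 65 mm behind the grasp point.
Start: joints at [-1.364, 0.116, 1.442, -0, 1.584, -0.038], TCP at [0.164, -0.655, 0.405] pointing down, gripper open.
Joint ranges: [-2.83, 2.83], [-0.83, 2.19], [0.07, 2.5], [-1.14, 4.28], [0.01, 3], [-2.97, 2.97]. Speed limits (rad/s): [1.89, 1.89, 2.22, 3.14, 3.14, 3.14].

INTERFACE

Orientations are given as a rotation vector (axis times angle).
In Python, from station import ctrl, snapshot, calibration gives the robot as it stands.
- The arm moves only by the tool carry_out, never from a script. Its argument "rows" is a list that holds one entry, the list of rows, each a list of 7 numbers: the shift along the tool's x, y, z in mm, then the turn, a rotation vector about the tool's x, y, z in degrees, then the opening, from 0 (shut) to 1 (fully open). A call has 1 to 8 rows; each row shifts and turns the commanded pose from where the row before left it, along the tool's axes as they then stand; what a row does not reach is not made up. A row lasts 1/8 s, in which the tool goes at most 62.5 mm and 10.7 degrees, less where a joint would pass 70% of its speed; a pose out of reach is approached as far as the arm can. A call is refused whole if a number of a shift passes 62.5 or a number of a turn 10.7, either way. A call with a gripper value outside its range is refused whole. The fingers move at their own pace and stop on an object; "grip_force" is the grip in N (left out, the last holds). Time passes only in rows, so rows that do not move let the fingers close. It gives the time, the measured TCP pose, the force, the opening and the grip force at its end, in the units of the state.
- ctrl.read_state(): the state, without advancing time (a new reading comes with each control period).
- snapshot(name): name is "side" or "top" or "wrist"; returns the picture (384x512x3 uint8, blue, green, red); there is no depth.
- calibration(name): a dict with "mtx" (3x3 intrinsics, pixels), "k1" (the pictures are not rectified: a ray, as slopes to the right and down, at radius r is drawn at 1 + k1 r^2 times it, then the intrinsics apply), "cam_to_world" (4x4, takes a point from camera to world coordinates); the wrist camera has in their place "hand_eye" (4x4, takes a point from camera to tool coordinates, whose origin is the TCP and whose axes are the flange's). Camera axes: x right, y down, z forward; pixel columns grow to the right and rows downward; lengths in m; the calibration is good to about 2 mm. A picture is of the moment at which its call begins: read the wrist's pose just before it. calibration takes no time and is no camera call.
- ctrl.close_job(): hands the job in; it is judged then, once.
The state is a dict: "time_s": time; "joint_pos": joint angles; "qd": joint speeds; "joint_torque": joint torques, N m; "eef_pos": TCP position; "tool_rot": TCP orientation; "force": force on the tool from outside, world axes, zero at the start; "wrist_torque": the same for the moment, N m; "grip_width": finger opening in m; "finger_force": force on a finger pad.
Only numpy, scipy, OpenCV 4.12 (cv2) and the standard library are available. Lean on these libraries where they do the work, as an engineer would, in place of code of your own. Each camera call takes 0.05 s, during which the arm holds its last target. There are 200 camera calls.

## Working session

There is one attempt and no reset: what is moved stays moved. The work goes in short steps, Python scripts to look and compute and a tool call to move; the robot and the scene stay as the last step left them, time stands still between calls to the robot, and variables do not carry over. Pictures are saved under pics/ and viewed, at most 10 in all, crops included, and the job is handed in when it is done.

Besides the shell and the picture viewer there is one more tool, called after "Request:" in YAML: its name, and indented under it one key for each argument. carry_out: Moves the arm, as the interface text tells. Its arguments: {"type":"object","properties":{"rows":{"type":"array","items":{"type":"array","items":{"type":"array","items":{"type":"number"}}}},"grip_force":{"type":"number"}},"required":["rows"]}

```bash
mkdir -p pics; cat > h.py <<'E'
import numpy as np, cv2
from scipy.spatial.transform import Rotation as R
from station import ctrl, snapshot, calibration
def pose():
    s=ctrl.read_state(); T=np.eye(4); T[:3,:3]=R.from_rotvec(s['tool_rot']).as_matrix(); T[:3,3]=s['eef_pos']; return T
def c2w(n,T=None):
    c=calibration(n); return c,(c['cam_to_world'] if n!='wrist' else T@np.array(c['hand_eye']))
def ray(n,uv,T=None):
    c,M=c2w(n,T); M=np.array(M); K=np.array(c['mtx']); k=c['k1']
    uv=np.atleast_2d(np.array(uv,float)).reshape(-1,1,2)
    d=cv2.undistortPoints(uv,K,np.array([k,0,0,0,0.])).reshape(-1,2)
    d=np.c_[d,np.ones(len(d))]@M[:3,:3].T
    return M[:3,3],d
def onz(n,uv,z,T=None):
    o,d=ray(n,uv,T); return o+d*((z-o[2])/d[:,2:3])
def proj(n,P,T=None):
    c,M=c2w(n,T); M=np.linalg.inv(np.array(M)); P=np.atleast_2d(P)@M[:3,:3].T+M[:3,3]
    return cv2.projectPoints(P.reshape(-1,1,3),np.zeros(3),np.zeros(3),np.array(c['mtx']),np.array([c['k1'],0,0,0,0.]))[0].reshape(-1,2)
E
python3 - <<'E'
from h import *
s=ctrl.read_state(); print({k:np.round(v,3) for k,v in s.items()})
for n in('side','top'):
    cv2.imwrite(f'pics/{n}0.png',cv2.resize(snapshot(n),(800,600))); 
    c=calibration(n); print(n,np.round(c['mtx'],1).tolist(),c['k1'],np.round(c['cam_to_world'],3).tolist())
print(np.round(calibration('wrist')['hand_eye'],3))
E
```

```text
{'time_s': np.float64(0.0), 'joint_pos': array([-1.364,  0.116,  1.442,  0.   ,  1.584, -0.038]), 'qd': array([ 0.001, -0.002,  0.   , -0.   ,  0.002,  0.   ]), 'joint_torque': array([-1.0000e-03, -7.2127e+01, -6.2261e+01,  7.8000e-02,  2.4000e-02,
       -0.0000e+00]), 'eef_pos': array([ 0.164, -0.655,  0.404]), 'tool_rot': array([-3.117, -0.383,  0.   ]), 'force': array([-0.612,  0.153, -0.193]), 'wrist_torque': array([ 0.011, -0.012, -0.004]), 'finger_force': np.float64(0.0), 'grip_width': np.float64(0.093)}
side [[402.4, 0.0, 261.3], [0.0, 402.4, 195.8], [0.0, 0.0, 1.0]] -0.07597608396918089 [[-0.964, -0.129, 0.233, 0.215], [-0.266, 0.403, -0.876, 1.265], [0.019, -0.906, -0.423, 0.716], [0.0, 0.0, 0.0, 1.0]]
top [[368.9, 0.0, 254.3], [0.0, 368.9, 192.5], [0.0, 0.0, 1.0]] -0.001920182481290999 [[0.027, -0.991, 0.128, 0.415], [-0.999, -0.029, -0.014, -0.029], [0.018, -0.128, -0.992, 1.266], [0.0, 0.0, 0.0, 1.0]]
[[-0.    -0.966 -0.26   0.073]
 [ 1.    -0.     0.     0.   ]
 [-0.    -0.26   0.966  0.02 ]
 [ 0.     0.     0.     1.   ]]
```

View pics/top0.png

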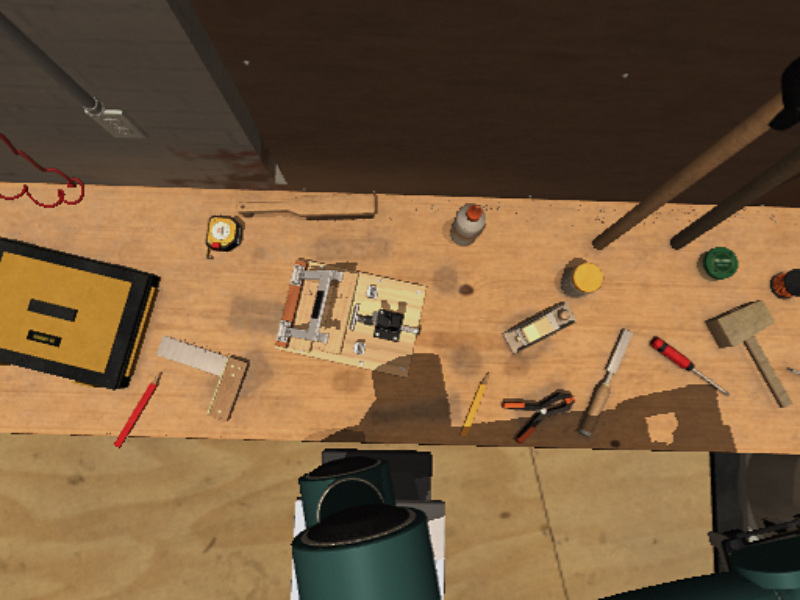

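View pics/side0.png

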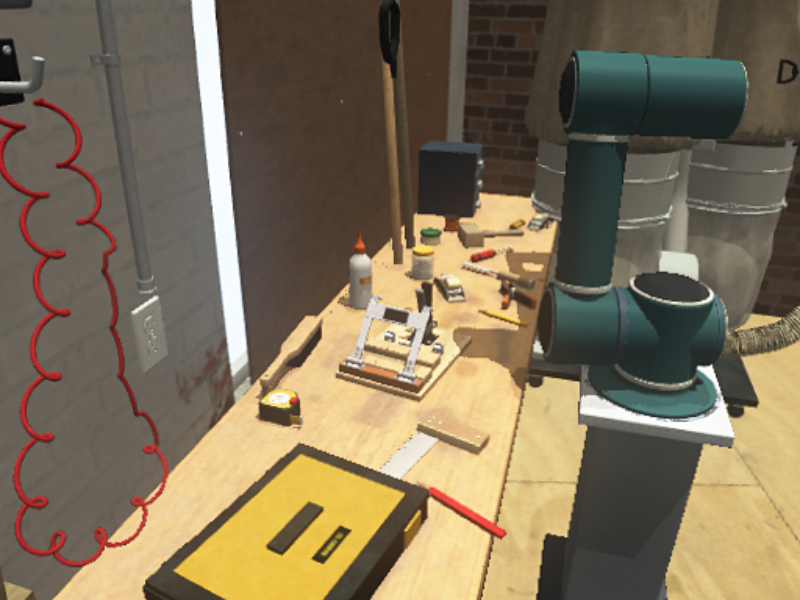

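The top view shows the jig with its clamp end at the right: base corners near (427,285) and (408,375), stop-end corners near (299,258) and (276,350) in the 800x600 picture. The side view confirms the frame is open, with the bottle behind the jig.

```bash
python3 - <<'E'
from h import *
uv=np.array([[427,285],[408,375],[276,350],[299,258]])*0.64
P=onz('top',uv,.015); print(P.round(3)); print([np.linalg.norm(P[i]-P[(i+1)%4]).round(3) for i in range(4)])
c=P.mean(0); ex=(P[2]+P[3]-P[0]-P[1])[:2]; yaw=np.arctan2(ex[1],ex[0]); print('c',c.round(3),'yaw',np.degrees(yaw))
for n,uv,z in [('bottle',[474,212],.2),('jar',[588,277],.085)]: print(n,onz('top',np.array(uv)*.64,z).round(3))
im=snapshot('top'); cv2.imwrite('pics/topc.png',cv2.resize(im[150:260,160:290],None,fx=5,fy=5,interpolation=cv2.INTER_CUBIC))
E
```

```text
[[ 0.614 -0.111  0.015]
 [ 0.417 -0.074  0.015]
 [ 0.462  0.212  0.015]
 [ 0.666  0.172  0.015]]
[np.float64(0.201), np.float64(0.29), np.float64(0.207), np.float64(0.288)]
c [0.54  0.05  0.015] yaw 80.29608308187397
bottle [[ 0.728 -0.186  0.2  ]]
jar [[ 0.63  -0.443  0.085]]
```

View pics/topc.png

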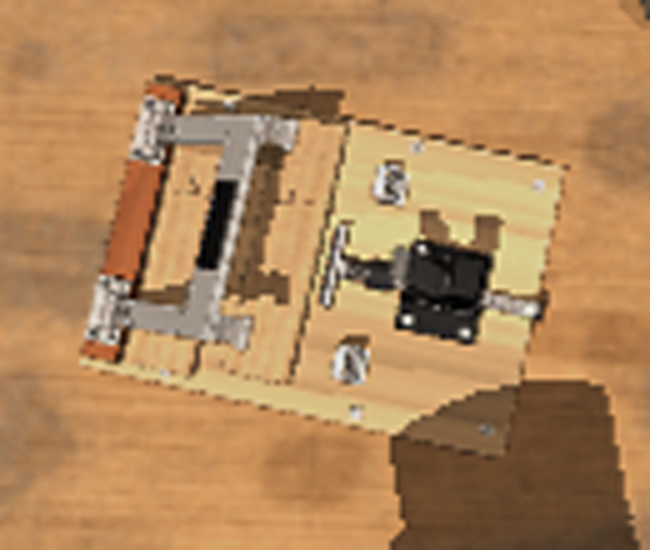

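The crop shows the pad plate, black press pad near (218,225), the rail at the left and the clamp at the right. Jig centre is about (0.54, 0.05) with yaw about 80°, so I'll fly there for a closer look.

Request:
carry_out:
  rows:
    - [[38, -42, -3, 0, 0, 0, 0], [38, -42, -3, 0, 0, 0, 0], [38, -42, -3, 0, 0, 0, 0], [38, -42, -3, 0, 0, 0, 0], [38, -42, -3, 0, 0, 0, 0], [38, -42, -3, 0, 0, 0, 0], [38, -42, -3, 0, 0, 0, 0], [38, -42, -3, 0, 0, 0, 0]]

```text
time_s: 1.15
eef_pos: [0.3775, -0.2535, 0.4288]
tool_rot: [3.118, 0.383, 0.0]
force: [1.4, -0.4, 0.1]
grip_width: 0.0179
finger_force: 0.0
```

Request:
carry_out:
  rows:
    - [[38, -42, -3, 0, 0, 0, 0], [38, -42, -3, 0, 0, 0, 0], [38, -42, -3, 0, 0, 0, 0], [38, -42, -3, 0, 0, 0, 0], [38, -42, -3, 0, 0, 0, 0], [38, -42, -3, 0, 0, 0, 0]]

```text
time_s: 1.9
eef_pos: [0.5377, 0.0465, 0.4468]
tool_rot: [3.118, 0.384, 0.0]
force: [-0.2, 0.2, 0.3]
grip_width: 0.0003
finger_force: 0.0
```

Request:
carry_out:
  rows:
    - [[0, 0, 0, 0, 0, -9.5, 0], [0, 0, 0, 0, 0, -9.5, 0], [0, 0, 0, 0, 0, -9.5, 0], [0, 0, 0, 0, 0, -9.5, 0], [0, 0, 0, 0, 0, -9.5, 0], [0, 0, 0, 0, 0, -9.5, 0], [0, 0, 0, 0, 0, -9.5, 0], [0, 0, 0, 0, 0, 0, 0]]

```text
time_s: 2.9
eef_pos: [0.5372, 0.0445, 0.4466]
tool_rot: [-2.398, -2.029, 0.0]
force: [-0.5, -0.3, -0.2]
grip_width: 0.0005
finger_force: 0.0
```

```bash
python3 - <<'E'
from h import *
T=pose(); np.save('T1.npy',T); im=snapshot('wrist'); cv2.imwrite('w1.png',im); cv2.imwrite('pics/w1.png',cv2.resize(im,(800,600),interpolation=cv2.INTER_CUBIC)); print(T.round(3))
E
```

```text
[[ 0.165  0.986 -0.     0.537]
 [ 0.986 -0.165  0.     0.045]
 [-0.    -0.    -1.     0.447]
 [ 0.     0.     0.     1.   ]]
```

View pics/w1.png

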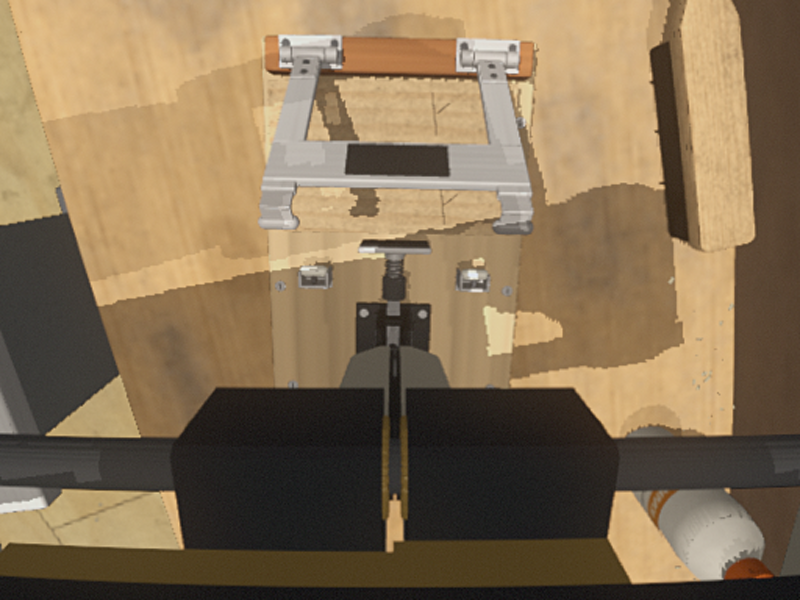

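The wrist view shows: press pad corners (347,145)–(449,176), clamp plate (360,241)–(430,243), rail edge (266,72)–(531,78), jig roughly aligned with the tool. I'll turn these into points.

```bash
python3 - <<'E'
from h import *
T=np.load('T1.npy'); s=.64
f=lambda uv,z: onz('wrist',np.array(uv)*s,z,T)
r=f([[266,72],[531,78]],.04); print('rail',r.round(4),np.linalg.norm(r[1]-r[0])); d=r[0]-r[1]; yaw=np.degrees(np.arctan2(d[1],d[0]))-90; print('yaw',yaw)
c=f([[360,241],[430,243]],.036); print('clampplate',c.round(4),np.linalg.norm(c[1]-c[0])); d=c[0]-c[1]; print(np.degrees(np.arctan2(d[1],d[0]))-90)
p=f([[347,145],[449,147],[449,176],[345,174]],.136); print('pad',p.round(4),np.linalg.norm(p[1]-p[0]),np.linalg.norm(p[2]-p[3]))
# triangulate pad centre wrist/top
o1,d1=ray('wrist',np.array([397.5,160.5])*s,T); o2,d2=ray('top',[[160+218/5,150+225/5]]); d1=d1[0];d2=d2[0]
t=np.linalg.lstsq(np.c_[d1,-d2],o2-o1,rcond=None)[0]; print('tri',o1+t[0]*d1,o2+t[1]*d2)
h=f([[283,44],[341,44],[458,44],[519,44]],.05); print('hinge',h.round(4))
l=f([[272,300],[517,300]],.015); print('base w',l.round(4),np.linalg.norm(l[1]-l[0]))
m=(c[0]+c[1])/2; pc=p.mean(0)
for yw in (yaw,80):
  e=np.array([np.cos(np.radians(yw)),np.sin(np.radians(yw))]); n=np.array([-e[1],e[0]])
  for k,q in dict(rail=r.mean(0),clamp=m,pad=pc,base=l.mean(0),scr=f([[363,313],[423,313]],.079).mean(0)).items(): print(yw,k,(q[:2]-m[:2])@e,(q[:2]-m[:2])@n)
E
```

```text
rail [[0.4716 0.1868 0.04  ]
 [0.6543 0.1521 0.04  ]] 0.18589810670749268
yaw 79.24362731453994
clampplate [[0.5146 0.0574 0.036 ]
 [0.5667 0.0471 0.036 ]] 0.05311033732625607
78.80357385214631
pad [[0.5264 0.1249 0.136 ]
 [0.5806 0.1148 0.136 ]
 [0.5784 0.0995 0.136 ]
 [0.5225 0.11   0.136 ]] 0.05514314034738593 0.05692849738545709
tri [0.5520525  0.11211878 0.11790259] [0.55117824 0.11286084 0.11789085]
hinge [[0.4889 0.2004 0.05  ]
 [0.5275 0.1936 0.05  ]
 [0.6052 0.1806 0.05  ]
 [0.646  0.1741 0.05  ]]
base w [[ 0.432   0.0182  0.015 ]
 [ 0.6315 -0.0154  0.015 ]] 0.202207513607542
79.24362731453994 rail 0.119289912082336 -2.6880381212568416e-08
79.24362731453994 clamp 0.0 0.0
79.24362731453994 pad 0.06113893229878065 9.947111507048294e-05
79.24362731453994 base -0.05158845739171807 -0.0007152251921006235
79.24362731453994 scr -0.043076288198506 0.0005469508918129733
80 rail 0.11927951746153623 -0.0015747503787097925
80 clamp 0.0 0.0
80 pad 0.06113491808825992 -0.0007076209998066133
80 base -0.05159340380974735 -3.4153431373017476e-05
80 scr -0.043065314573023566 0.001115545142666344
```

Everything fits: jig origin about (0.544, 0.072), yaw 79.7°, press point at jig x≈41 for a 0.9 rad frame. Going above the press point, then down along the arc.

Request:
carry_out:
  rows:
    - [[35, 1, 0, 0, 0, 0, 0], [34, 1, 0, 0, 0, 0, 0], [0, 0, 40, 0, 0, 0, 0], [0, 0, 40, 0, 0, 0, 0], [0, 0, 30, 0, 0, 0, 0], [0, 0, 0, 0, 0, 0, 0]]

```text
time_s: 3.7
eef_pos: [0.5502, 0.1122, 0.3348]
tool_rot: [-2.399, -2.026, 0.005]
force: [0.1, -0.7, -0.0]
grip_width: 0.0007
finger_force: 0.0
```

Request:
carry_out:
  rows:
    - [[-4, 0, 8, 0, 0, 0, 0], [-8, 0, 10, 0, 0, 0, 0], [-8, 0, 10, 0, 0, 0, 0], [-7, 0, 10, 0, 0, 0, 0], [-6, 0, 10, 0, 0, 0, 0], [-4, 0, 10, 0, 0, 0, 0]]

```text
time_s: 4.45
eef_pos: [0.5444, 0.0753, 0.2781]
tool_rot: [-2.398, -2.03, 0.0]
force: [0.5, 0.3, 1.6]
grip_width: 0.0001
finger_force: 0.5
```

Request:
carry_out:
  rows:
    - [[-3, 0, 10, 0, 0, 0, 0], [-2, 0, 10, 0, 0, 0, 0], [-2, 0, 9, 0, 0, 0, 0], [-1, 0, 6, 0, 0, 0, 0], [0, 0, 3, 0, 0, 0, 0], [0, 0, 2, 0, 0, 0, 0]]

```text
time_s: 5.2
eef_pos: [0.5432, 0.0679, 0.2397]
tool_rot: [2.397, 2.03, -0.0]
force: [-7.7, -2.4, 12.2]
grip_width: 0.0006
finger_force: 6.3
```

Request:
carry_out:
  rows:
    - [[0, 0, 2, 0, 0, 0, 0], [0, 0, 2, 0, 0, 0, 0], [0, 0, 1, 0, 0, 0, 0]]

```text
time_s: 5.58
eef_pos: [0.5432, 0.0678, 0.2338]
tool_rot: [2.397, 2.03, 0.0]
force: [-0.1, -1.7, 2.0]
grip_width: 0.0007
finger_force: 0.8
```

Request:
carry_out:
  rows:
    - [[0, 0, 1.5, 0, 0, 0, 0], [0, 0, 1, 0, 0, 0, 0], [0, 0, 0, 0, 0, 0, 0]]

```text
time_s: 5.95
eef_pos: [0.5433, 0.0679, 0.2333]
tool_rot: [2.397, 2.03, 0.001]
force: [-12.7, -3.1, 25.4]
grip_width: 0.0003
finger_force: 12.6
```

The force fell as the catches snapped, and it now rests on a hard stop at z≈47 mm: the frame is shut. Lift, move over the grip, turn 90° and open.

Request:
carry_out:
  rows:
    - [[0, 0, -30, 0, 0, 0, 0], [0, 0, -60, 0, 0, 0, 0.5], [0, 0, -60, 0, 0, 0, 1], [-35, 0, -30, 0, 0, 0, 1], [-35, 0, 0, 0, 0, 0, 1], [-35, 0, 0, 0, 0, 0, 1], [0, 0, 0, 0, 0, 10, 1], [0, 0, 0, 0, 0, 10, 1]]

```text
time_s: 6.95
eef_pos: [0.5258, -0.0361, 0.4111]
tool_rot: [-2.718, -1.574, -0.0]
force: [-0.7, 0.8, -0.6]
grip_width: 0.0659
finger_force: 0.0
```

Request:
carry_out:
  rows:
    - [[0, 0, 0, 0, 0, 10, 1], [0, 0, 0, 0, 0, 10, 1], [0, 0, 0, 0, 0, 10, 1], [0, 0, 0, 0, 0, 10, 1], [0, 0, 0, 0, 0, 10, 1], [0, 0, 0, 0, 0, 10, 1], [0, 0, 0, 0, 0, 10, 1], [0, 0, 0, 0, 0, 0, 1]]

```text
time_s: 7.95
eef_pos: [0.5259, -0.0356, 0.4111]
tool_rot: [-3.131, 0.258, 0.0]
force: [-0.6, 0.4, -0.4]
grip_width: 0.0928
finger_force: 0.0
```

```bash
python3 - <<'E'
from h import *
T=pose(); np.save('T2.npy',T); im=snapshot('wrist'); cv2.imwrite('w2.png',im); cv2.imwrite('pics/w2.png',cv2.resize(im,(800,600),interpolation=cv2.INTER_CUBIC)); print(T.round(3))
O=np.array([.5443,.072]);e=np.array([.179,.984]);n=np.array([-.984,.179])
J=lambda x,y,z: np.r_[O+e*x+n*y,z]
for q in [(-.124,0,.15),(-.108,0,.15),(-.005,0,.047),(-.124,.012,.15),(-.124,-.012,.15)]: print(q,proj('wrist',J(*q),T)/.64)
print((T[:2,3]-O)@e,(T[:2,3]-O)@n)
E
```

```text
[[ 0.987 -0.164 -0.     0.526]
 [-0.164 -0.987  0.    -0.036]
 [-0.    -0.    -1.     0.411]
 [ 0.     0.     0.     1.   ]]
(-0.124, 0, 0.15) [[425.34149275 314.23920948]]
(-0.108, 0, 0.15) [[392.38017417 313.76120856]]
(-0.005, 0, 0.047) [[241.30232852 266.61125208]]
(-0.124, 0.012, 0.15) [[424.57729077 337.56372744]]
(-0.124, -0.012, 0.15) [[426.11719429 290.31662941]]
-0.109178284246142 -0.0011571344208903926
```

View pics/w2.png

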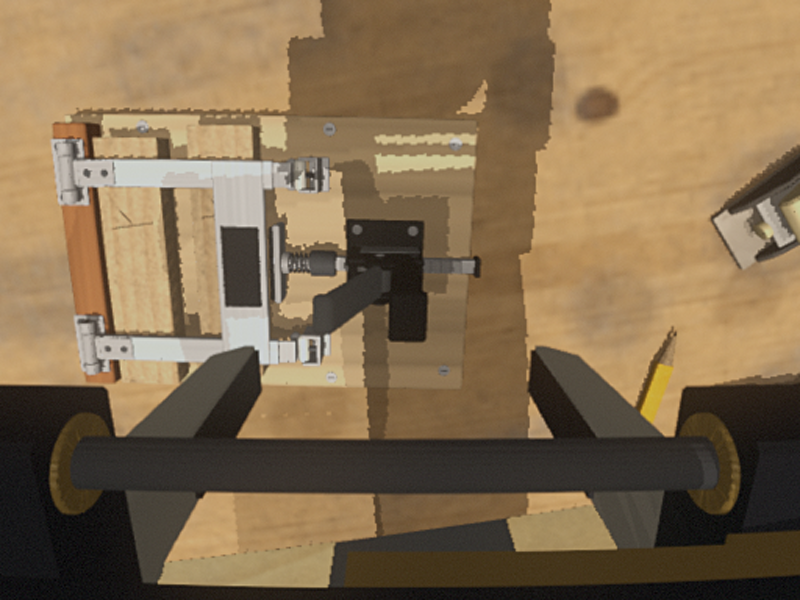

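The view shows the frame shut with both catches engaged, the grip top at columns 389–427 and rows 292–341, within 1 mm of my prediction. The open fingers straddle the grip and trigger (trigger end at col ~314). Descending to the grip point.

Request:
carry_out:
  rows:
    - [[-2, 1, 30, 0, 0, 0.5, 1], [0, 0, 30, 0, 0, 0.5, 1], [0, 0, 30, 0, 0, 0, 1], [0, 0, 22, 0, 0, 0, 1], [0, 0, 0, 0, 0, 0, 1]]

```text
time_s: 8.62
eef_pos: [0.5234, -0.0363, 0.2978]
tool_rot: [-3.129, 0.281, 0.004]
force: [-0.1, 0.3, 0.5]
grip_width: 0.0931
finger_force: 0.0
```

Request:
carry_out:
  grip_force: 15
  rows:
    - [[0, 0, 0, 0, 0, 0, 0.6], [0, 0, 0, 0, 0, 0, 0.45], [0, 0, 0, 0, 0, 0, 0.29], [0, 0, 0, 0, 0, 0, 0.29], [0, 0, 0, 0, 0, 0, 0.29], [0, 0, 0, 0, 0, 0, 0.29], [0, 0, 0, 0, 0, 0, 0.29]]

```text
time_s: 9.5
eef_pos: [0.5238, -0.0362, 0.2997]
tool_rot: [-3.128, 0.286, -0.001]
force: [1.0, 5.5, 3.4]
grip_width: 0.029
finger_force: 2.5
```

```bash
python3 - <<'E'
from h import *
T=pose(); np.save('T3.npy',T); im=snapshot('wrist'); cv2.imwrite('w3.png',im); cv2.imwrite('pics/w3.png',cv2.resize(im,(800,600),interpolation=cv2.INTER_CUBIC)); print(T.round(3))
E
```

```text
[[ 0.983 -0.182  0.001  0.524]
 [-0.182 -0.983  0.    -0.036]
 [ 0.001 -0.001 -1.     0.3  ]
 [ 0.     0.     0.     1.   ]]
```

View pics/w3.png

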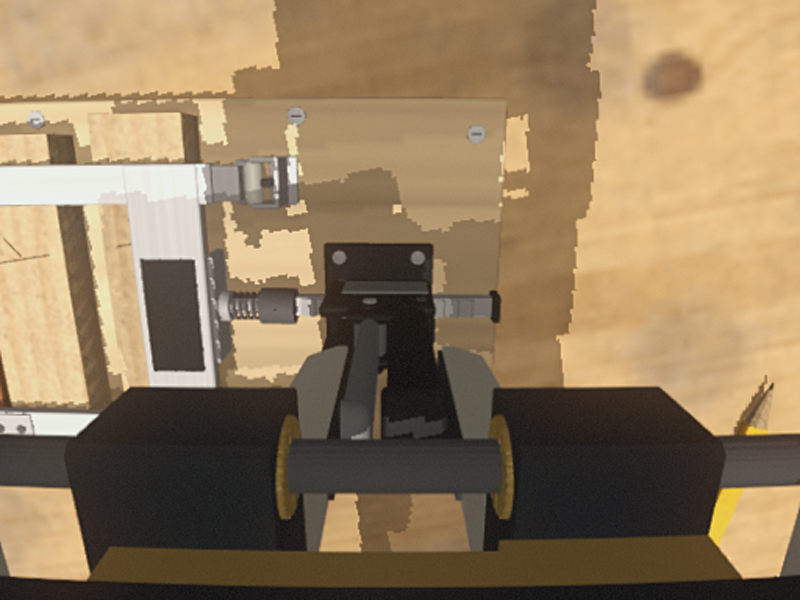

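The squeeze works: the fingers hold grip and trigger, bar tail cap ends at (500,306), jaw strip still loose at cols 90–197. I'll follow the bar by its black tail cap.

```bash
cat >> h.py <<'E'
O=np.array([.5443,.072]);e=np.array([.179,.984]);n=np.array([-.984,.179])
def cap(im,T,guess=-.155):
    # rightmost dark pixel of the tail cap, in a window round the bar axis (z~.026)
    a=proj('wrist',np.r_[O+e*(guess+.06),.03],T)[0]; b=proj('wrist',np.r_[O+e*(guess-.03),.03],T)[0]
    r=int(round((a[1]+b[1])/2)); g=im[r-3:r+4].max(2).astype(int); m=(g<45).sum(0)>=4
    c=[i for i in range(int(b[0]),int(a[0])-1,-1) if m[i] and m[i-1] and m[i-2]]
    p=onz('wrist',[c[0]+.5,r],.03,T)[0]; return c[0]/.64,r/.64,(p[:2]-O)@e*1000
def look(name):
    T=pose(); im=snapshot('wrist'); cv2.imwrite(name+'.png',im); s=ctrl.read_state()
    print(cap(im,T),'w',s['grip_width'],'ff',s['finger_force'],'F',np.round(s['force'],1),s['time_s'])
E
python3 - <<'E'
from h import *
for i in '23': print(cap(cv2.imread(f'w{i}.png'),np.load(f'T{i}.npy')))
print({k:np.round(v,4) for k,v in ctrl.read_state().items()})
E
```

```text
(421.875, 264.0625, np.float64(-129.0614862485439))
(431.25, 304.6875, np.float64(-128.6631033934964))
{'time_s': np.float64(9.55), 'joint_pos': array([-1.1750e-01, -1.6670e-01,  1.8905e+00,  1.3000e-03,  1.4169e+00,
        1.6356e+00]), 'qd': array([ 0.0038,  0.0004, -0.0003,  0.0188, -0.0024, -0.0001]), 'joint_torque': array([ -7.5625, -43.5195, -56.5479,  -4.1996,   0.2841,  -0.08  ]), 'eef_pos': array([ 0.5239, -0.036 ,  0.2997]), 'tool_rot': array([-3.1273e+00,  2.8620e-01, -1.4000e-03]), 'force': array([ 2.7354, 12.5635,  5.2932]), 'wrist_torque': array([ 2.2075, -0.4043, -0.0714]), 'finger_force': np.float64(6.582), 'grip_width': np.float64(0.0283)}
```

Request:
carry_out:
  rows:
    - [[0, 0, 0, 0, 0, 0, 0.29], [0, 0, 0, 0, 0, 0, 0.29]]

```text
time_s: 9.8
eef_pos: [0.5239, -0.0359, 0.2997]
tool_rot: [-3.127, 0.286, -0.001]
force: [1.9, 10.2, 4.3]
grip_width: 0.0276
finger_force: 15.0
```

```bash
python3 -c "
from h import *
look('w4')"
```

```text
(432.8125, 304.6875, np.float64(-128.952312838375)) w 0.028013412488745466 ff 15.001230686903 F [2.1 9.2 5.1] 9.85
```

```bash
python3 - <<'E'
from h import *
for i,uv in (('2',[480,267]),('3',[500,306])):
    T=np.load(f'T{i}.npy'); p=onz('wrist',np.array(uv)*.64,.03,T)[0]; print((p[:2]-O)@e*1000,(p[:2]-O)@n*1000)
    im=cv2.imread(f'w{i}.png'); r=int(uv[1]*.64); print(im[r-8:r+9:2,int(uv[0]*.64)-8:int(uv[0]*.64)+5].max(2))
    print(proj('wrist',np.r_[O+e*-.185,.03],T))
E
```

```text
-169.9056878764741 1.4437283955847369
[[147 130 105 130 130 128 128 129 126 125 122 121 124]
 [110 101 105 108  59  39  53  91 125 122 118 118 117]
 [ 82  83  84  85  73  34  42  44  74 110 118 117 119]
 [140 137 141 143 127  55  40  42  70 108 120 119 117]
 [133 134 137 135 119  49  41  49  87 122 123 118 118]
 [132 134 136 120  73  39  43  46  87 123 120 117 121]
 [128 130 128 116  69  38  44  49  89 124 123 122 120]
 [129 112 120 112  74  45  42  48  89 121 120 120 118]
 [131 110 119 121 120 121 122 122 122 120 118 115 114]]
[[320.85241624 169.82820497]]
-162.82402069944587 0.44831339469220133
[[126  77  38  38  36  44 109 152 154 152 151 151 151]
 [ 87  80  57  45  41  38  43  74 129 155 154 151 152]
 [120 120 105  53  43  52  47  46  97 144 155 151 151]
 [121 123 105  55  45  45  45  47 100 143 151 151 149]
 [122 120 103  47  46  45  48  51 116 152 150 147 148]
 [118 121 102  47  40  48  47  52 115 150 148 147 145]
 [117 119  98  47  45  48  42  58 117 150 148 146 148]
 [119 111  81  41  45  46  43  59 121 150 148 145 146]
 [139 119  58  39  43  45  42  75 125 149 147 146 147]]
[[348.15543479 195.19470543]]
```

Request:
carry_out:
  rows:
    - [[0, -0.5, 0, 0, 0, 0, 0.29], [0, 0, 0, 0, 0, 0, 0.6], [0, 0, 0, 0, 0, 0, 0.75], [0, 0, 0, 0, 0, 0, 0.75], [0, 0, 0, 0, 0, 0, 0.75], [0, 0, 0, 0, 0, 0, 0.75]]

```text
time_s: 10.6
eef_pos: [0.5238, -0.0359, 0.2991]
tool_rot: [3.128, -0.287, -0.0]
force: [0.6, 1.9, -0.3]
grip_width: 0.0693
finger_force: 0.5
```

Request:
carry_out:
  rows:
    - [[0, 0, 0, 0, 0, 0, 0.5], [0, 0, 0, 0, 0, 0, 0.29], [0, 0, 0, 0, 0, 0, 0.29], [0, 0, 0, 0, 0, 0, 0.29], [0, 0, 0, 0, 0, 0, 0.29], [0, 0, 0, 0, 0, 0, 0.29], [0, 0, 0, 0, 0, 0, 0.29], [0, 0, 0, 0, 0, 0, 0.29]]

```text
time_s: 11.6
eef_pos: [0.524, -0.0358, 0.2999]
tool_rot: [-3.128, 0.287, -0.002]
force: [1.8, 4.3, 5.7]
grip_width: 0.0277
finger_force: 15.0
```

```bash
sed -i 's/g<45/g<64/' h.py; python3 -c "
from h import *
for i in '23': print(cap(cv2.imread(f'w{i}.png'),np.load(f'T{i}.npy')))
look('w5')"
```

```text
(478.125, 264.0625, np.float64(-169.00479584079878))
(498.4375, 304.6875, np.float64(-162.39523995311598))
(484.375, 304.6875, np.float64(-154.95559829669926)) w 0.027921729923116635 ff 14.999662041664124 F [0.9 4.2 5.3] 11.65
```

Request:
carry_out:
  rows:
    - [[0, 0, 0, 0, 0, 0, 0.6], [0, 0, 0, 0, 0, 0, 0.8], [0, 0, 0, 0, 0, 0, 0.8], [0, 0, 0, 0, 0, 0, 0.8], [0, 0, 0, 0, 0, 0, 0.8], [0, 0, 0, 0, 0, 0, 0.8]]

```text
time_s: 12.4
eef_pos: [0.5238, -0.0359, 0.2992]
tool_rot: [3.128, -0.287, -0.0]
force: [0.2, 1.2, -0.2]
grip_width: 0.074
finger_force: 0.4
```

Request:
carry_out:
  rows:
    - [[0, 0, 0, 0, 0, 0, 0.5], [0, 0, 0, 0, 0, 0, 0.29], [0, 0, 0, 0, 0, 0, 0.29], [0, 0, 0, 0, 0, 0, 0.29], [0, 0, 0, 0, 0, 0, 0.29], [0, 0, 0, 0, 0, 0, 0.29], [0, 0, 0, 0, 0, 0, 0.29], [0, 0, 0, 0, 0, 0, 0.29]]

```text
time_s: 13.4
eef_pos: [0.5239, -0.0357, 0.2998]
tool_rot: [-3.128, 0.287, -0.002]
force: [0.5, 3.9, 5.5]
grip_width: 0.0278
finger_force: 15.0
```

```bash
python3 - <<'E'
from h import *
look('w6'); im=cv2.imread('w6.png'); cv2.imwrite('pics/w6.png',cv2.resize(im,(800,600),interpolation=cv2.INTER_CUBIC))
E
```

```text
(470.3125, 304.6875, np.float64(-147.8114704059742)) w 0.027746251988069674 ff 14.999374598264694 F [0.6 4.4 6.2] 13.45
```

View pics/w6.png

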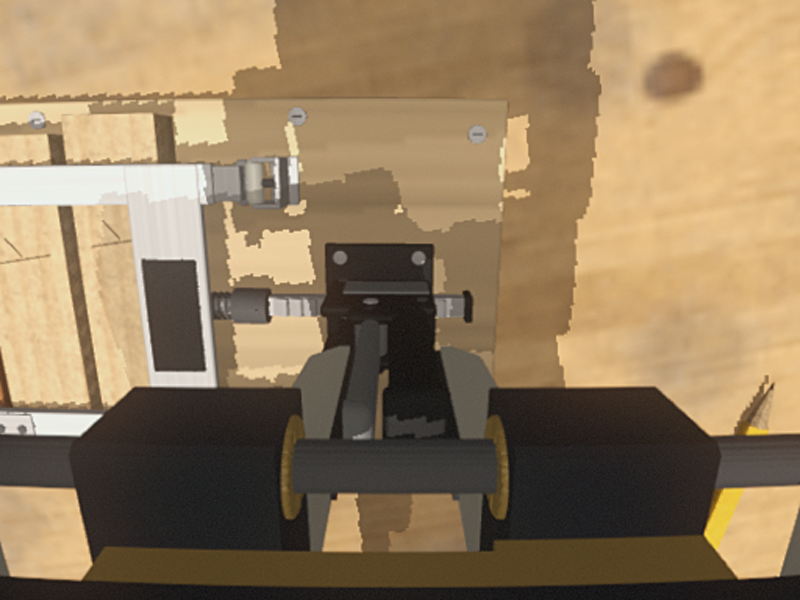

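Image: jaw strip's edge moved to col 171 (was 197) with a gap of about 15 px left; tail cap now at col 471, steps of 7.2 mm as expected.

```bash
python3 - <<'E'
from h import *
T=pose()
for k,uv in dict(jawR=[157,112],jawR_=[171,120],jawL=[63,115],stopR=[49,137],press=[173,315]).items():
    z=.047 if k=='press' else .037
    p=onz('wrist',np.array(uv)*.64,z,T)[0]; print(k,(p[:2]-O)@e*1000,(p[:2]-O)@n*1000)
E
```

```text
jawR -2.674639602817528 -93.18003640960313
jawR_ -8.802410243987365 -89.56606605707296
jawL 41.799144961328224 -93.09033649684183
stopR 50.02341193746141 -83.54815313533203
press -4.41012631124592 -0.5785276429013193
```

Request:
carry_out:
  rows:
    - [[0, 0, 0, 0, 0, 0, 0.6], [0, 0, 0, 0, 0, 0, 0.8], [0, 0, 0, 0, 0, 0, 0.8], [0, 0, 0, 0, 0, 0, 0.8], [0, 0, 0, 0, 0, 0, 0.8], [0, 0, 0, 0, 0, 0, 0.8]]

```text
time_s: 14.2
eef_pos: [0.5238, -0.0359, 0.2992]
tool_rot: [3.128, -0.287, -0.0]
force: [0.3, 1.0, -1.0]
grip_width: 0.0743
finger_force: 0.4
```

Request:
carry_out:
  rows:
    - [[0, 0, 0, 0, 0, 0, 0.5], [0, 0, 0, 0, 0, 0, 0.4], [0, 0, 0, 0, 0, 0, 0.35], [0, 0, 0, 0, 0, 0, 0.32], [0, 0, 0, 0, 0, 0, 0.29], [0, 0, 0, 0, 0, 0, 0.29], [0, 0, 0, 0, 0, 0, 0.29], [0, 0, 0, 0, 0, 0, 0.29]]

```text
time_s: 15.2
eef_pos: [0.524, -0.0358, 0.2998]
tool_rot: [-3.128, 0.287, -0.002]
force: [0.5, 4.1, 5.1]
grip_width: 0.0276
finger_force: 15.0
```

```bash
python3 -c "
from h import *
look('w7')"
```

```text
(456.25, 304.6875, np.float64(-140.78674475437933)) w 0.02798730897698981 ff 14.999345988035202 F [0.5 3.  6. ] 15.25
```

Request:
carry_out:
  rows:
    - [[0, 0, 0, 0, 0, 0, 0.6], [0, 0, 0, 0, 0, 0, 0.8], [0, 0, 0, 0, 0, 0, 0.8], [0, 0, 0, 0, 0, 0, 0.8], [0, 0, 0, 0, 0, 0, 0.8], [0, 0, 0, 0, 0, 0, 0.8]]

```text
time_s: 16.0
eef_pos: [0.5238, -0.0359, 0.2992]
tool_rot: [3.128, -0.287, -0.0]
force: [0.2, 1.1, -0.7]
grip_width: 0.074
finger_force: 0.4
```

Request:
carry_out:
  rows:
    - [[0, 0, 0, 0, 0, 0, 0.5], [0, 0, 0, 0, 0, 0, 0.4], [0, 0, 0, 0, 0, 0, 0.35], [0, 0, 0, 0, 0, 0, 0.32], [0, 0, 0, 0, 0, 0, 0.29], [0, 0, 0, 0, 0, 0, 0.29], [0, 0, 0, 0, 0, 0, 0.29], [0, 0, 0, 0, 0, 0, 0.29]]

```text
time_s: 17.0
eef_pos: [0.524, -0.0358, 0.2999]
tool_rot: [-3.128, 0.287, -0.002]
force: [0.1, 3.8, 5.3]
grip_width: 0.0275
finger_force: 15.0
```

```bash
python3 - <<'E'
from h import *
look('w8'); im=cv2.imread('w8.png'); cv2.imwrite('pics/w8.png',cv2.resize(im[40:300,:260],None,fx=2.3,fy=2.3,interpolation=cv2.INTER_CUBIC))
E
```

```text
(442.1875, 304.6875, np.float64(-133.73648947322957)) w 0.027807527947248275 ff 14.998817145824432 F [1.7 3.4 5.4] 17.05
```

View pics/w8.png

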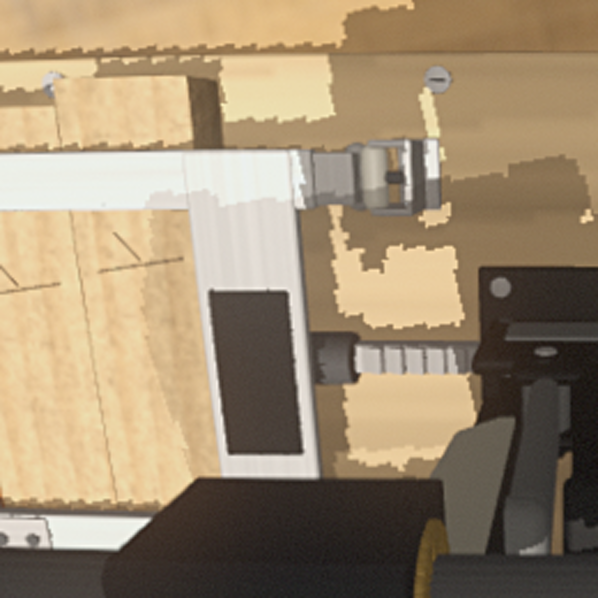

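```bash
python3 - <<'E'
from h import *
T=pose()
f=lambda uv,z,T: ((onz('wrist',np.array(uv),z,T)[0][:2]-O)@e*1000).round(1)
print('jawR now',f([190/2.3,40+78/2.3],.037,T))
print('jawR w3',f([183*.64,113*.64],.037,np.load('T3.npy')))
print('seam',f([58/2.3,40+110/2.3],.037,T),f([90/2.3,40+320/2.3],.037,T))
print('collar back w3/w6/w8',f([299*.64,306*.64],.03,np.load('T3.npy')),f([270*.64,306*.64],.03,T),f([358/2.3,40+358/2.3],.03,T))
print('plate w2 front/back',f([273*.64,262*.64],.036,np.load('T2.npy')),f([285*.64,262*.64],.036,np.load('T2.npy')), 'collar', f([347*.64,264*.64],.03,np.load('T2.npy')),f([310*.64,264*.64],.03,np.load('T2.npy')))
E
```

```text
jawR now 10.6
jawR w3 -15.0
seam 54.8 55.0
collar back w3/w6/w8 -62.0 -46.9 -33.3
plate w2 front/back -24.2 -32.6 collar -75.4 -49.1
```

The joint is closed (seam at jig x≈55, jaw edge ≈11), so the pad is close to or just into its spring. From here I use low grip force as a gauge.

Request:
carry_out:
  rows:
    - [[0, 0, 0, 0, 0, 0, 0.6], [0, 0, 0, 0, 0, 0, 0.8], [0, 0, 0, 0, 0, 0, 0.8], [0, 0, 0, 0, 0, 0, 0.8], [0, 0, 0, 0, 0, 0, 0.8], [0, 0, 0, 0, 0, 0, 0.8]]

```text
time_s: 17.8
eef_pos: [0.5238, -0.0359, 0.2992]
tool_rot: [3.128, -0.287, -0.0]
force: [1.2, 0.7, -0.4]
grip_width: 0.0742
finger_force: 0.4
```

```bash
python3 -c "
from h import *
look('w9')"
```

```text
(442.1875, 304.6875, np.float64(-133.97571105811207)) w 0.07433802447213139 ff 0.37267622421495616 F [-0.1 -0.  -0.2] 17.85
```

Request:
carry_out:
  grip_force: 8
  rows:
    - [[0, 0, 0, 0, 0, 0, 0.55], [0, 0, 0, 0, 0, 0, 0.5], [0, 0, 0, 0, 0, 0, 0.45], [0, 0, 0, 0, 0, 0, 0.4], [0, 0, 0, 0, 0, 0, 0.4], [0, 0, 0, 0, 0, 0, 0.4]]

```text
time_s: 18.6
eef_pos: [0.5241, -0.0353, 0.3004]
tool_rot: [-3.127, 0.286, -0.003]
force: [0.9, 8.9, 8.2]
grip_width: 0.0372
finger_force: 4.6
```

```bash
python3 -c "
from h import *
look('w10')"
```

```text
(434.375, 306.25, np.float64(-129.0191706464824)) w 0.03776274214051099 ff 4.608776194509119 F [1.4 9.5 8.1] 18.65
```

```bash
cat >> h.py <<'E'
def collar(im,T):
    r=196; g=im[r-2:r+3].max(2).mean(0); g=g[100:206]
    i=[k for k in range(len(g)-3) if g[k]<100 and g[k+1]>=100 and g[k+2]>110 and g[k-6:k].mean()<90]
    k=i[0]; u=100+k+(100-g[k])/(g[k+1]-g[k]); p=onz('wrist',[u+.5,r],.03,T)[0]; return u,((p[:2]-O)@e*1000).round(2)
E
python3 - <<'E'
from h import *
T=pose()
for i in range(5,11):
    im=cv2.imread(f'w{i}.png') if i!=0 else None
    if im is None: continue
    try: print(i,collar(im,T))
    except Exception as x: print(i,x, im[194:199,100:206:3].max(2).mean(0).astype(int))
E
```

```text
5 (np.float64(126.96815286624204), np.float64(-9.61))
6 (np.float64(126.99324324324324), np.float64(-9.63))
7 (np.float64(126.9496855345912), np.float64(-9.6))
8 (np.float64(127.05275779376498), np.float64(-9.68))
9 (np.float64(126.3274111675127), np.float64(-9.1))
10 (np.float64(128.31920199501246), np.float64(-10.7))
```

```bash
sed -i 's/k=i\[0\]/i=[k for k in i if k>36]; k=i[0]/' h.py
python3 - <<'E'
from h import *
T=pose()
for i in range(5,11):
    im=cv2.imread(f'w{i}.png')
    try: print(i,collar(im,T))
    except Exception as x: print(i,x, im[194:199,130:206:2].max(2).mean(0).astype(int))
E
```

```text
5 list index out of range [228 212 116 119  95  99 139 127 130 129 108 108 163 146 108 111 112 105
 110 111 111 111 110 103  99  87 224 200 195 196 199 165 174 199 126 117
 100 113]
6 list index out of range [227 211 116  77 110  90 155  93 122 108 109 110 110 109 109 109 111 104
 110 109  66 170 218 193 195 197 197 131 197 195 199 166 173 198 127 117
 100 113]
7 list index out of range [227 211 114  92 100 102 108 109 109 108 108 108 109 109 109  80  80 217
 201 194 195 201 145 184 195 197 197 131 197 195 198 168 170 198 126 117
 100 113]
8 list index out of range [226 212 119  76  87 102 108 108 109 107 108  66 151 217 195 194 197 199
 133 195 195 200 165 166 196 196 198 127 197 195 199 186 158 199 125 118
 100 113]
9 list index out of range [218 182  87  67  91  99 101 101 101 102  85  57 198 200 186 186 191 171
 139 189 188 193 125 189 187 189 187 118 189 187 192 144 178 187 111 109
  94  87]
10 list index out of range [229 226 194  97  75  95 107 108 104  64 180 215 195 195 197 197 132 197
 196 202 151 174 196 197 199 126 198 195 199 165 171 195 196 197 131 119
 117 120]
```

```bash
cat >> h.py <<'E'
def collar(im,T=None):
    g=im[194:199].max(2).mean(0)
    def x(a,b,th,up):
        for k in range(a,b):
            if (g[k]<th<=g[k+1] and g[k+3]>175) if up else (g[k]>=th>g[k+1]): return k+(th-g[k])/(g[k+1]-g[k])
    c=x(138,200,140,1); f=x(128,145,160,0); o=(c-f)
    # frame edge at z~.045 and bar at z~.03 : scale from pixel to mm at the bar
    return round(c,2),round(f,2),round(o,2)
def look2(name):
    T=pose(); im=snapshot('wrist'); cv2.imwrite(name+'.png',im); s=ctrl.read_state()
    print(collar(im),'w',round(s['grip_width'],4),'ff',round(s['finger_force'],2),'F',np.round(s['force'],1),s['time_s'])
E
python3 - <<'E'
from h import *
for i in range(5,11): print(i,collar(cv2.imread(f'w{i}.png')))
E
```

```text
5 (np.float64(180.59), np.float64(133.31), np.float64(47.28))
6 (np.float64(171.68), np.float64(133.31), np.float64(38.37))
7 (np.float64(162.66), np.float64(133.29), np.float64(29.37))
8 (np.float64(153.86), np.float64(133.34), np.float64(20.52))
9 (np.float64(153.36), np.float64(132.4), np.float64(20.96))
10 (np.float64(149.59), np.float64(134.74), np.float64(14.84))
```

Request:
carry_out:
  grip_force: 10
  rows:
    - [[0, -0.5, 0, 0, 0, 0, 0.38], [0, 0, 0, 0, 0, 0, 0.36], [0, 0, 0, 0, 0, 0, 0.36], [0, 0, 0, 0, 0, 0, 0.36]]

```text
time_s: 19.15
eef_pos: [0.5242, -0.0348, 0.3004]
tool_rot: [-3.127, 0.286, -0.003]
force: [1.0, 9.8, 8.3]
grip_width: 0.034
finger_force: 4.7
```

```bash
python3 -c "
from h import *
look2('w11')"
```

```text
(np.float64(149.97), np.float64(135.42), np.float64(14.55)) w 0.0335 ff 4.69 F [0.  9.9 7.3] 19.2
```

Request:
carry_out:
  grip_force: 15
  rows:
    - [[0, 0, 0, 0, 0, 0, 0.34], [0, 0, 0, 0, 0, 0, 0.32], [0, 0, 0, 0, 0, 0, 0.32], [0, 0, 0, 0, 0, 0, 0.32]]

```text
time_s: 19.7
eef_pos: [0.5242, -0.0349, 0.3004]
tool_rot: [-3.127, 0.286, -0.003]
force: [0.7, 6.6, 8.4]
grip_width: 0.0299
finger_force: 5.7
```

```bash
python3 -c "
from h import *
look2('w12')"
```

```text
(np.float64(149.21), np.float64(135.18), np.float64(14.02)) w 0.0304 ff 5.69 F [0.5 8.3 7.9] 19.75
```

Request:
carry_out:
  grip_force: 18
  rows:
    - [[0, 0, 0, 0, 0, 0, 0.31], [0, 0, 0, 0, 0, 0, 0.3], [0, 0, 0, 0, 0, 0, 0.29], [0, 0, 0, 0, 0, 0, 0.29], [0, 0, 0, 0, 0, 0, 0.29], [0, 0, 0, 0, 0, 0, 0.29]]

```text
time_s: 20.5
eef_pos: [0.5241, -0.0356, 0.3004]
tool_rot: [3.128, -0.287, 0.003]
force: [-2.1, -2.7, 8.7]
grip_width: 0.0278
finger_force: 17.9
```

```bash
python3 - <<'E'
from h import *
look2('w13'); im=cv2.imread('w13.png'); cv2.imwrite('pics/w13.png',cv2.resize(im[40:300,:260],None,fx=2.3,fy=2.3,interpolation=cv2.INTER_CUBIC))
E
```

```text
(np.float64(146.67), np.float64(133.39), np.float64(13.28)) w 0.0278 ff 17.95 F [-0.9 -1.8  8.8] 20.55
```

View pics/w13.png

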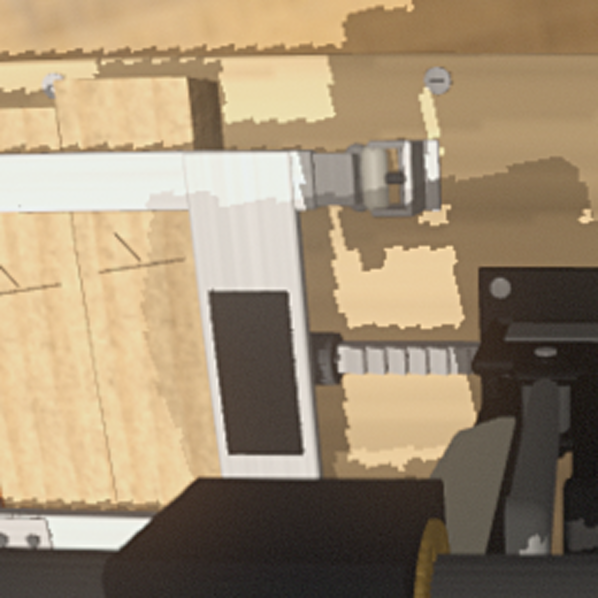

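The view shows the seam still closed (col ~58) with the collar nearer the frame; the strips did not move in this last squeeze. I'll check the pad compression from jaw-edge versus collar motion across saved pictures.

```bash
python3 - <<'E'
from h import *
for i in (3,4,5,6,7,8,9,10,11,12,13):
    im=cv2.imread(f'w{i}.png'); g=cv2.GaussianBlur(im.max(2).astype(np.float32),(3,3),0)
    row=g[80:90].mean(0); d=np.diff(row)
    k=60+np.argsort(d[60:135])[:3]
    k0=60+int(np.argmin(d[60:135])); y=d[k0-1:k0+2]; sub=k0+.5*(y[0]-y[2])/(y[0]-2*y[1]+y[2])
    s=im[100:104,:60].max(2).mean(0); 
    c=collar(im); T=np.load('T3.npy')
    X=lambda u,v,z:((onz('wrist',[u,v],z,T)[0][:2]-O)@e*1000)
    je=X(sub,85,.037); co=X(c[0],196,.03) if c[0] else 0
    print(i,'jaw px',round(sub,2),k,'mm',round(je,2),'collar',round(co,2),'d',round(je-co,2),'frame',c[1])
E
```

```text
3 jaw px 115.67 [116 115 117] mm -13.18 collar -20.15 d 6.97 frame 132.61
4 jaw px 116.3 [116 117 115] mm -13.64 collar -20.76 d 7.13 frame 133.31
5 jaw px 108.1 [108 109 107] mm -7.7 collar -53.48 d 45.78 frame 133.31
6 jaw px 98.18 [98 99 97] mm -0.49 collar -46.44 d 45.95 frame 133.31
7 jaw px 88.74 [89 88 90] mm 6.42 collar -39.3 d 45.72 frame 133.29
8 jaw px 81.43 [81 82 80] mm 11.79 collar -32.31 d 44.1 frame 133.34
9 jaw px 80.38 [80 81 79] mm 12.57 collar -31.91 d 44.48 frame 132.4
10 jaw px 83.11 [83 84 82] mm 10.55 collar -28.91 d 39.46 frame 134.74
11 jaw px 83.9 [84 83 85] mm 9.98 collar -29.21 d 39.19 frame 135.42
12 jaw px 83.51 [84 83 85] mm 10.26 collar -28.61 d 38.86 frame 135.18
13 jaw px 81.57 [82 81 83] mm 11.69 collar -26.58 d 38.27 frame 133.39
```

From d (collar to jaw edge): free ≈45.8, now 38.3, so the pad is in ~7.5–8 mm, not solid but more than wanted. I'll ease the trigger slightly, following with the tool so the rear finger stays on the grip.

Request:
carry_out:
  rows:
    - [[0, -1, 0, 0, 0, 0, 0.32], [0, -1, 0, 0, 0, 0, 0.345], [0, -1, 0, 0, 0, 0, 0.37], [0, 0, 0, 0, 0, 0, 0.37], [0, 0, 0, 0, 0, 0, 0.37]]

```text
time_s: 21.18
eef_pos: [0.5246, -0.0324, 0.2997]
tool_rot: [-3.128, 0.287, -0.002]
force: [2.3, 0.2, 5.4]
grip_width: 0.0346
finger_force: 3.8
```

```bash
cat >> h.py <<'E'
def look3(name):
    look2(name); im=cv2.imread(name+'.png'); g=cv2.GaussianBlur(im.max(2).astype(np.float32),(3,3),0); d=np.diff(g[80:90].mean(0))
    k0=60+int(np.argmin(d[60:135])); y=d[k0-1:k0+2]; sub=k0+.5*(y[0]-y[2])/(y[0]-2*y[1]+y[2]); T=np.load('T3.npy')
    X=lambda u,v,z:((onz('wrist',[u,v],z,T)[0][:2]-O)@e*1000)
    print('d',round(X(sub,85,.037)-X(collar(im)[0],196,.03),2), 'tool jig x',(pose()[:2,3]-O)@e*1000)
E
python3 -c "
from h import *
look3('w14')"
```

```text
(np.float64(151.77), np.float64(137.64), np.float64(14.13)) w 0.0343 ff 3.81 F [3.3 0.8 5.8] 21.225
d 39.17 tool jig x -106.29182985072681
```

Request:
carry_out:
  rows:
    - [[0, -1, 0, 0, 0, 0, 0.385], [0, -0.5, 0, 0, 0, 0, 0.4], [0, 0, 0, 0, 0, 0, 0.4], [0, 0, 0, 0, 0, 0, 0.4]]

```text
time_s: 21.72
eef_pos: [0.5248, -0.031, 0.2993]
tool_rot: [3.128, -0.287, 0.001]
force: [4.7, -1.2, 3.8]
grip_width: 0.0372
finger_force: 3.9
```

```bash
python3 -c "
from h import *
look3('w15')"
```

```text
(np.float64(154.58), np.float64(139.32), np.float64(15.26)) w 0.0372 ff 3.92 F [ 5.  -1.5  3.5] 21.775
d 40.3 tool jig x -104.84947536200565
```

Request:
carry_out:
  rows:
    - [[0, 0, 0, 0, 0, 0, 0.4], [0, 0, 0, 0, 0, 0, 0.4], [0, 0, 0, 0, 0, 0, 0.4], [0, 0, 0, 0, 0, 0, 0.4], [0, 0, 0, 0, 0, 0, 0.4], [0, 0, 0, 0, 0, 0, 0.4], [0, 0, 0, 0, 0, 0, 0.4], [0, 0, 0, 0, 0, 0, 0.4]]

```text
time_s: 22.78
eef_pos: [0.5248, -0.031, 0.2993]
tool_rot: [3.128, -0.287, 0.001]
force: [3.9, -2.3, 4.2]
grip_width: 0.0372
finger_force: 3.9
```

```bash
python3 - <<'E'
from h import *
look3('w16'); im=cv2.imread('w16.png'); cv2.imwrite('pics/w16.png',cv2.resize(im,(800,600),interpolation=cv2.INTER_CUBIC))
E
```

```text
(np.float64(154.58), np.float64(139.32), np.float64(15.26)) w 0.0374 ff 3.91 F [ 5.3 -1.5  4.2] 22.825
d 40.3 tool jig x -104.85472434341018
```

View pics/w16.png

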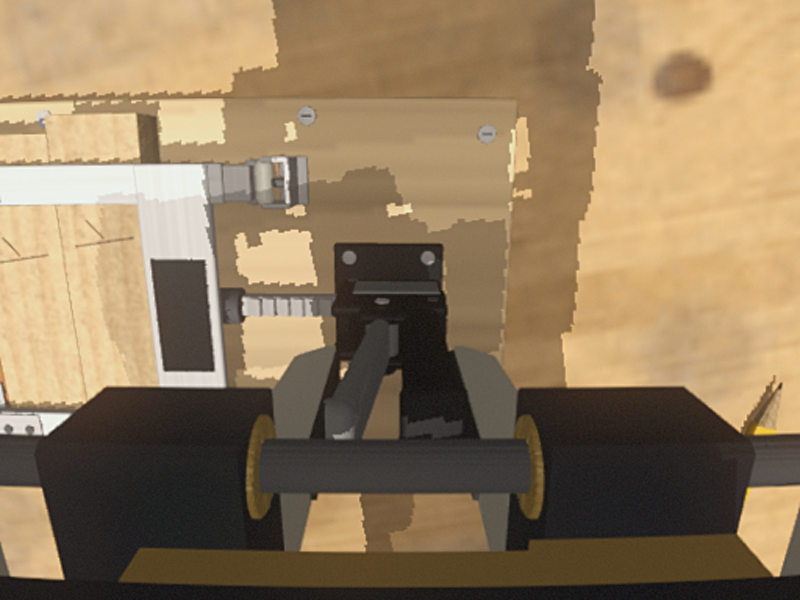

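The seam is shut (col ~58), the frame is latched (catch at (270,182)), and the pad is steady at about 6 mm with the trigger held. Handing in.

```bash
python3 -c "
from station import ctrl
print(ctrl.close_job())"
```

```text
the job is handed in; nothing more can be done
None
```

The job is handed in at about 23 s: the frame is latched, both strips are tight against the stop, and the trigger is held part-squeezed with the pad in about 6 mm by image estimate. The last full squeeze took it to roughly 7.5–8 mm (solid is 9), so I eased it back.

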